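Open the brush-washing pot

ROBOT

A 6-joint arm with a two-finger parallel gripper is mounted at the origin on the work surface. World frame = base frame: x ahead of the robot, y to its left, z up, the work surface at z = 0. Lengths are in m, angles in rad, forces in N, time in s.
With the tool pointing down it reaches from about 0.225 to 0.725 m from the base axis. Payload 3.1 kg.
Tool frame: the origin (TCP) lies at the very end of the fingers, on their centre line; the grasp point (between the pads) lies 19 mm behind it; z points along the fingers, y is the direction in which the jaws open and shut (so a half turn about z gives the same grasp; the last joint's range is limited). The gripper opens to 85 mm and grips with 20 to 120 N. Pads are 22 mm wide; open, the fingers measure 114 mm over their backs; the gripper's body (76 mm by 85 mm) begins 54 mm behind the grasp point. The pads swing forward as they close: fully open they stand 13 mm farther back than shut.
Start: joints at [1.025, 0.048, 0.099, 1.622, 0, 1.443], TCP at [0.213, 0.48, 0.231] pointing down, gripper open.
Joint ranges: [-2.91, 2.91], [-0.99, 1.94], [-1.21, 1.42], [-2.12, 2.29], [-1.49, 1.47], [-3.14, 3.14]. Speed limits (rad/s): [2.79, 2.79, 3.14, 3.14, 3.14, 3.14].

INTERFACE

Orientations are given as a 3x3 rotation matrix whose columns are the frame's x, y, z axes.
In Python, from plant import r, eyes gives the robot as it stands.
- The arm moves only by the shell command python3 -m jog 'ROWS' [FORCE]. ROWS is JSON, a list that holds one entry, the list of rows, each a list of 7 numbers: the turn, a rotation vector about the tool's x, y, z in units of 8 degrees (1.0 is 8 degrees), then the shift along the tool's x, y, z in units of 40 mm (1.0 is 40 mm), then the opening in per cent of the stroke, from 0 (shut) to 100 (fully open). In form: [[[ax, ay, az, dx, dy, dz, jaw], ...]]. A call has 1 to 8 rows; each row is the pose to reach, as a shift and turn from the pose commanded when the call began, along the tool's axes at that moment; what a row does not reach only later rows make up. A row lasts 1/8 s, in which the tool goes at most 62.5 mm and 10.7 degrees, less where a joint would pass 70% of its speed; a pose out of reach is approached as far as the arm can. A call with a gripper value outside its range is refused whole. The fingers move at their own pace and stop on an object; FORCE is the grip in N (left out, the last holds). Time passes only in rows, so rows that repeat a pose let the fingers close. It gives the time, the measured TCP pose, the force and the opening at its end, in the units of the state.
- r.get_state(): the state, without advancing time (a new reading comes with each control period).
- eyes.capture(name): name is "scene" or "top" or "wrist"; returns (picture, depth): 400x640x3 uint8, red, green, blue; 400x640 float32, m along the optical axis (not along the pixel's ray), 0 where there is no reading.
- eyes.camera_model(name): a dict with "K" (3x3 intrinsics, pixels), "origin" and "rotation" of the camera in the world. Camera axes: x right, y down, z forward; pixel columns grow to the right and rows downward; lengths in m; the calibration is good to about 2 mm. A picture is of the moment at which its call begins: read the wrist's pose just before it. camera_model takes no time and is no camera call; for the wrist camera it gives the pose at the moment of the call.
- r.sign_off(): hands the job in, once; it reports no verdict.
The state is a dict: "time": time; "joints": joint angles; "dq": joint speeds; "tau": joint torques, N m; "eef_pos": TCP position; "ee_rot": TCP orientation; "contact_force": force on the tool from outside, world axes, zero at the start; "torque": the same for the moment, N m; "width": opening from 0.0 (shut) to 1.0 (fully open).
Only numpy, scipy, OpenCV 4.12 (cv2) and the standard library are available. Lean on these libraries where they do the work, as an engineer would, in place of code of your own. Each camera call takes 0.05 s, during which the arm holds its last target. There are 200 camera calls.

TASK

Open the brush-washing pot: crank its screw cap anticlockwise by the upright knob near the cap's edge until the thread lets go, then lift the cap clear. Set the cap down gently, open side down, near the middle of the white square tile, and let go.

Things in the scene. Friction and masses are not known exactly. Their poses are not given: they have to be found in the camera images.
- pot: Brush-washing pot: low steel pot 96 mm across, fixed to the table on a square screwed foot (116 x 116 x 5 mm), any yaw. Shoulder 58 mm high, threaded neck 44 mm wide (54 over the thread), rim 98 mm high. The only pot whose lid has a knob off its centre; two like pots have a small central knob or a plain flat lid. Origin: centre of the underside, on the table; z up, the thread's axis.
- cap: Its loose aluminium screw cap, 110 g, ribbed, 68 mm across, 38 high, open below. Origin: centre of its lower edge, 64 mm above the pot's when screwed home; z up, knob on the +x side. Easy right-hand thread: anticlockwise (from above) it rises 8 mm a turn and lets go at 2 turns, 16 mm up; up to 3 do no harm. Pulling sooner fails. It clears the neck 34 mm above home.
- cap_knob (a point): Middle of the crank knob, on its axis: upright black round knob, 14 mm in diameter, on the cap's top, 22 mm off the cap's axis, from 2 to 33 mm above the top; this point is 17 mm above the top (55 mm above the cap's origin). It spins freely on its pin: hold it without turning the hand and carry it round the cap's axis. The freed cap can be lifted and carried by it too.
- tile: White glazed square tile 150 x 150 x 8 mm, fixed flat on the table. Origin: centre of its underside, on the table; x and y along its sides, z up.
There are look-alikes about, which are no part of the job. Leave any orange or turquoise look-alike of the cap alone.

How it is judged:
By the outcome, as a careful person would: the job done as asked, in the order asked, and still so for the second after the job is handed in, with the robot touching nothing.
It also fails if it takes over 64 s, if anything falls off the work surface, if the arm or the gripper's body presses on something with over 40 N, if the wrist force passes 120 N, or if a joint passes its speed limit or range.

## Working session

There is one attempt and no reset: what is moved stays moved. The work goes in short steps, Python scripts to look and compute and a shell command to move; the robot and the scene stay as the last step left them, time stands still between calls to the robot, and variables do not carry over. Pictures are saved under pics/ and viewed, about 8 in all and at most 12, crops included, and the job is handed in when it is done.

```bash
ls; mkdir -p pics; python3 - <<'E'
from plant import r,eyes
import cv2,numpy as np
for n in("scene","top"):
    p,d=eyes.capture(n); cv2.imwrite(f"pics/{n}0.png",p[:,:,::-1]); np.savez(f"{n}0.npz",p=p,d=d)
    m=eyes.camera_model(n); print(n,m)
s=r.get_state(); print(s)
E
```

```text
pics
scene {'K': array([[489.97541959,   0.        , 318.23135925],
       [  0.        , 489.97541959, 197.34758488],
       [  0.        ,   0.        ,   1.        ]]), 'origin': array([1.22320706, 0.61735853, 0.94095568]), 'rotation': array([[-0.66378013,  0.5302966 , -0.52742909],
       [ 0.74788975,  0.46350106, -0.4752133 ],
       [-0.00754005, -0.70989596, -0.70426619]])}
top {'K': array([[372.55439981,   0.        , 318.92466232],
       [  0.        , 372.55439981, 205.82594549],
       [  0.        ,   0.        ,   1.        ]]), 'origin': array([0.51941439, 0.06281697, 1.01533804]), 'rotation': array([[ 0.01959375, -0.99888963,  0.04284375],
       [-0.99974397, -0.02005955, -0.01046938],
       [ 0.01131719, -0.04262765, -0.99902693]])}
{'time': 0.1, 'joints': array([ 1.02515820e+00,  4.87086947e-02,  9.77149825e-02,  1.62199503e+00,
       -2.24496243e-05,  1.44300621e+00]), 'dq': array([ 0.00039579, -0.00274222,  0.00391259,  0.00190483, -0.00039928,
        0.00021645]), 'tau': array([ 3.21951367e-03, -3.39850187e+01,  3.20936465e+01,  1.58282201e-02,
       -6.13934162e-05,  9.60773519e-06]), 'eef_pos': array([0.21276026, 0.47933916, 0.23019775]), 'ee_rot': array([[-9.13964188e-01,  4.05793312e-01, -1.11859389e-03],
       [ 4.05794772e-01,  9.13962279e-01, -1.88571883e-03],
       [ 2.57140534e-04, -2.17739903e-03, -9.99997596e-01]]), 'contact_force': array([-0.82245034,  0.98098656, -0.15400887]), 'torque': array([-0.04499357,  0.00373204, -0.05026286]), 'width': 1.0006769771782813}
```

View pics/top0.png

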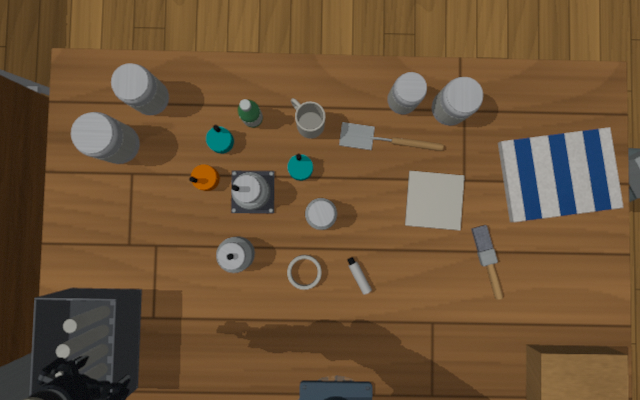

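View pics/scene0.png

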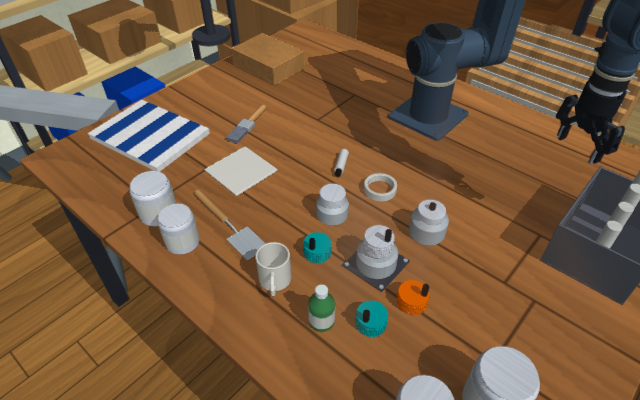

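Top view: the wanted pot is at (252,192) with an off-centre knob at (237,188) on a square foot. In the scene view it is at (378,255), with its knob at (388,236). Things it could be taken for: the central-knob pot (235,255), the flat-lid pot (321,213), the orange cap (204,178) and the turquoise caps (220,138) and (300,166). The tile is at (435,200). Next I'll measure and take one close crop.

```bash
cat > h.py <<'E'
import numpy as np,cv2
from plant import r,eyes
def ray(m,u,v):
    return m["rotation"]@np.linalg.solve(m["K"],[u,v,1.]),m["origin"]
def plane(m,u,v,z):
    d,o=ray(m,u,v); return o+d*(z-o[2])/d[2]
def pts(m,d,mask):
    v,u=np.nonzero(mask&(d>0)); z=d[v,u]
    return (m["rotation"]@(np.linalg.inv(m["K"])@np.stack([u*z,v*z,z]))).T+m["origin"]
def blobs(mask,amin):
    n,l,s,c=cv2.connectedComponentsWithStats(mask.astype(np.uint8))
    return [(l==i,s[i],c[i]) for i in range(1,n) if s[i,4]>=amin]
E
python3 - <<'E'
from h import *
T=np.load("top0.npz");S=np.load("scene0.npz");mt=eyes.camera_model("top");ms=eyes.camera_model("scene")
# tile
p=T["p"].astype(int);roi=np.zeros(p.shape[:2],bool);roi[160:240,395:475]=1
for m,s,c in blobs((p.min(2)>140)&roi,500):
    q=cv2.minAreaRect(np.argwhere(m)[:,::-1].astype(np.float32)); print("tile",s,plane(mt,*q[0],.008),[plane(mt,*x,.008)[:2].round(4) for x in cv2.boxPoints(q)])
for nm,D,m,(a,b,c0,d0) in(("top",T,mt,(165,218,225,280)),("scene",S,ms,(222,290,340,412))):
    p=D["p"].astype(int);roi=np.zeros(p.shape[:2],bool);roi[a:b,c0:d0]=1
    for k,s,c in blobs((p.max(2)<45)&roi,8): print(nm,"black",s,c,plane(m,*c,.119),np.median(pts(m,D["d"],k),0))
    P=pts(m,D["d"],roi)
    for lo,hi in((.095,.108),(.052,.062),(.002,.009)):
        Q=P[(P[:,2]>lo)&(P[:,2]<hi)]; 
        if len(Q)>5: q=cv2.minAreaRect(Q[:,:2].astype(np.float32));print(nm,lo,len(Q),np.median(Q,0).round(4),q,"minc",cv2.minEnclosingCircle(Q[:,:2].astype(np.float32)))
    print(nm,"zmax",P[:,2].max())
a=cv2.resize(T["p"][150:230,190:310],None,fx=5,fy=5,interpolation=2)
b=cv2.resize(S["p"][215:315,330:450],None,fx=5,fy=4,interpolation=2)
cv2.imwrite("pics/crop1.png",np.vstack([a[:, :600],b])[:800,:600,::-1][:, :][:600+200][::1] if 0 else np.hstack([a[:400],b])[:, :, ::-1][:, :1200][::2,::2][:,:] if 0 else cv2.resize(np.hstack([a,b])[:,:,::-1],(800,267)))
E
```

```text
tile [ 406  172   57   58 2861] [ 0.58436712 -0.26129445  0.008     ] [array([ 0.5169, -0.1824]), array([ 0.662 , -0.1936]), array([ 0.6523, -0.3408]), array([ 0.5071, -0.3286])]
top black [232 185   7   6  29] [234.93103448 187.72413793] [0.59739899 0.25643255 0.119     ] [0.59592756 0.25268903 0.13510082]
top 0.095 561 [0.5972 0.232  0.1038] ((0.5976916551589966, 0.23396870493888855), (0.0652284324169159, 0.06634137034416199), 89.71095275878906) minc ((0.598285973072052, 0.23382329940795898), 0.0338892936706543)
top 0.052 322 [0.5864 0.2137 0.0567] ((0.5974737405776978, 0.23392121493816376), (0.09102579951286316, 0.09113466739654541), 60.02674865722656) minc ((0.5981197953224182, 0.23392164707183838), 0.047335583716630936)
top 0.002 1065 [0.5925 0.2227 0.0049] ((0.5997037291526794, 0.2348799705505371), (0.14201264083385468, 0.1475663185119629), 1.2574435472488403) minc ((0.6000453233718872, 0.23478105664253235), 0.10152105242013931)
top zmax 0.13932057465821013
scene black [385 230   6  11  52] [387.57692308 235.17307692] [0.59556753 0.25664555 0.119     ] [0.60114783 0.25991938 0.12787864]
scene 0.095 512 [0.6025 0.2349 0.1018] ((0.5966933965682983, 0.23677098751068115), (0.06880006194114685, 0.06562179327011108), 13.322134017944336) minc ((0.597729504108429, 0.23782473802566528), 0.036315787583589554)
scene 0.052 345 [0.6209 0.2547 0.0556] ((0.6087926030158997, 0.24300448596477509), (0.07023612409830093, 0.0905243530869484), 28.015592575073242) minc ((0.6003866791725159, 0.2383945882320404), 0.04582635685801506)
scene 0.002 1017 [0.6191 0.2497 0.0042] ((0.5722770094871521, 0.22024184465408325), (0.21317490935325623, 0.17834016680717468), 39.79887390136719) minc ((0.5703226327896118, 0.21861357986927032), 0.13712698221206665)
scene zmax 0.1381056044571276
```

View pics/crop1.png

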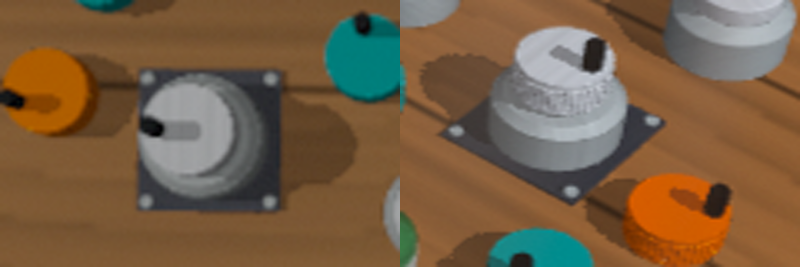

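The crop confirms it: a grey pot on a square screwed foot with the knob off centre at (150,128), and the orange cap is separate. The cap axis is at about (0.598, 0.2345) and the knob at about (0.5965, 0.2565). The 22 mm offset matches the description. Next I'll hover over the knob and turn the tool square to the world axes.

```bash
python3 -m jog '[[[0,0,-0.6,-1.4,-0.15,0,60],[0,0,-1.2,-2.8,-0.3,0,60],[0,0,-1.8,-4.2,-0.46,0,60],[0,0,-2.4,-5.6,-0.62,0.1,60],[0,0,-3,-7,-0.77,0.2,60],[0,0,-3,-8.4,-0.92,0.2,60],[0,0,-3,-9.8,-1.08,0.2,60],[0,0,-3,-11.04,-1.215,0.2,60]]]' 60; python3 -m jog '[[[0,0,0,0,0,0,60],[0,0,0,0,0,0,60]]]'; python3 - <<'E'
from h import *
s=r.get_state();m=eyes.camera_model("wrist");p,d=eyes.capture("wrist")
np.savez("w1.npz",p=p,d=d,**m);cv2.imwrite("pics/w1.png",p[:,:,::-1])
print(s["time"],s["eef_pos"],s["ee_rot"].round(4).tolist(),s["joints"].round(3),m["origin"])
E
```

```text
time: 1.1
eef_pos: [0.5982, 0.2548, 0.2223]
ee_rot: [[-1.0, -0.0, -0.001], [-0.0, 1.0, -0.0], [0.001, -0.0, -1.0]]
contact_force: [0.3, 1.4, 0.3]
width: 0.602
time: 1.35
eef_pos: [0.5963, 0.2562, 0.2224]
ee_rot: [[-1.0, -0.001, -0.002], [-0.001, 1.0, -0.0], [0.002, -0.0, -1.0]]
contact_force: [-0.3, 1.3, -0.4]
width: 0.602
1.35 [0.59634187 0.25618981 0.22243272] [[-1.0, -0.0007, -0.0022], [-0.0007, 1.0, -0.0001], [0.0022, -0.0001, -1.0]] [3.020e-01 3.870e-01 4.770e-01 1.663e+00 1.000e-03 3.020e-01] [0.5232615  0.25676446 0.36610472]
```

View pics/w1.png

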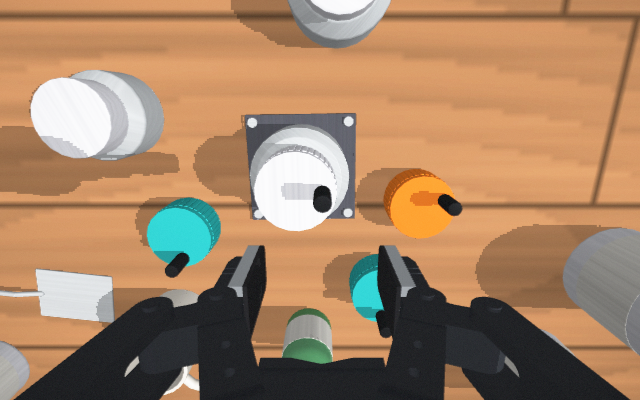

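The wrist view shows the cap top at about (295,190), its knob at (322,199), and the foot from (243,114) to (356,218). I'll measure these from here.

```bash
python3 - <<'E'
from h import *
W=np.load("w1.npz");p=W["p"].astype(int);d=W["d"]
roi=np.zeros(d.shape,bool);roi[105:235,238:362]=1
P=pts(W,d,roi)
for lo,hi in((.098,.107),(.054,.062)):
    Q=P[(P[:,2]>lo)&(P[:,2]<hi)];print(lo,len(Q),np.median(Q,0).round(4),cv2.minEnclosingCircle(Q[:,:2].astype(np.float32)))
k=np.zeros_like(roi);k[180:218,306:340]=1
for b,s,c in blobs((p.max(2)<50)&k,50):
    print("knob",s,c,plane(W,*c,.119)); Q=pts(W,d,b);print(Q[:,2].max(),np.median(Q[Q[:,2]>.13],0),cv2.minEnclosingCircle(Q[Q[:,2]>.128][:,:2].astype(np.float32)))
# bolts of the foot, z=.005
f=(p.max(2)<110)&roi
b,s,c=max(blobs(f,200),key=lambda x:x[1][4]);q=cv2.minAreaRect(np.argwhere(b)[:,::-1].astype(np.float32))
print([plane(W,*x,.005)[:2].round(4) for x in cv2.boxPoints(q)],plane(W,*q[0],.005))
E
```

```text
0.098 4714 [0.5925 0.2335 0.1029] ((0.5960134267807007, 0.2354457974433899), 0.03352448716759682)
0.054 1396 [0.5684 0.2457 0.0568] ((0.5948293805122375, 0.23592837154865265), 0.04370993748307228)
knob [313 186  18  26 352] [321.58806818 198.50852273] [0.5964565  0.25705627 0.119     ]
0.1374677601128808 [0.59401941 0.25732698 0.13574627] ((0.5966101288795471, 0.256597101688385), 0.0059746745973825455)
[array([0.5651, 0.1536]), array([0.5116, 0.2296]), array([0.5446, 0.255 ]), array([0.6011, 0.1779])] [0.55476238 0.20469109 0.005     ]
```

```bash
python3 -m jog '[[[0,0,0,0,0.01,0.7,60],[0,0,0,0,0.01,1.4,60],[0,0,0,0,0.01,2.1,60],[0,0,0,0,0.01,2.6,60],[0,0,0,0,0.01,2.88,60],[0,0,0,0,0.01,2.88,60]]]'; python3 -m jog '[[[0,0,0,0,0,0,0],[0,0,0,0,0,0,0],[0,0,0,0,0,0,0],[0,0,0,0,0,0,0],[0,0,0,0,0,0,0],[0,0,0,0,0,0,0]]]' 60; python3 - <<'E'
import numpy as np
c=np.array
for h in(0,1):
  for i in range(1,9):
    a=np.radians(90+180*h+22.5*i); a0=np.radians(90+180*h)
    print(i,round(-22*(np.cos(a)-np.cos(a0))/40,3),round(22*(np.sin(a)-np.sin(a0))/40,3),round(-4*i/8/40,3))
E
```

```text
time: 2.15
eef_pos: [0.5957, 0.2572, 0.1077]
ee_rot: [[-1.0, -0.002, -0.001], [-0.002, 1.0, -0.0], [0.001, -0.0, -1.0]]
contact_force: [-1.0, -1.1, 0.3]
width: 0.599
time: 2.9
eef_pos: [0.5978, 0.257, 0.1098]
ee_rot: [[-1.0, -0.001, 0.003], [-0.001, 1.0, 0.001], [-0.003, 0.001, -1.0]]
contact_force: [-0.2, 0.2, 5.3]
width: 0.14
1 0.21 -0.042 -0.013
2 0.389 -0.161 -0.025
3 0.508 -0.34 -0.037
4 0.55 -0.55 -0.05
5 0.508 -0.76 -0.062
6 0.389 -0.939 -0.075
7 0.21 -1.058 -0.087
8 0.0 -1.1 -0.1
1 -0.21 0.042 -0.013
2 -0.389 0.161 -0.025
3 -0.508 0.34 -0.037
4 -0.55 0.55 -0.05
5 -0.508 0.76 -0.062
6 -0.389 0.939 -0.075
7 -0.21 1.058 -0.087
8 -0.0 1.1 -0.1
```

```bash
python3 -m jog '[[[0,0,0,0.21,-0.042,-0.033,0],[0,0,0,0.389,-0.161,-0.055,0],[0,0,0,0.508,-0.34,-0.077,0],[0,0,0,0.55,-0.55,-0.09,0],[0,0,0,0.508,-0.76,-0.102,0],[0,0,0,0.389,-0.939,-0.115,0],[0,0,0,0.21,-1.058,-0.127,0],[0,0,0,0,-1.1,-0.14,0]]]'; python3 -m jog '[[[0,0,0,0,0,0,0],[0,0,0,0,0,0,0]]]'; python3 - <<'E'
from h import *
p,d=eyes.capture("top");m=eyes.camera_model("top")
q,e=eyes.capture("scene")
cv2.imwrite("pics/t2.png",np.hstack([cv2.resize(p[150:230,190:310],(420,280),interpolation=2),cv2.resize(q[190:310,310:430],(280,280),interpolation=2)])[:,:,::-1])
E
```

```text
time: 3.9
eef_pos: [0.5976, 0.2122, 0.1136]
ee_rot: [[-1.0, -0.001, -0.0], [-0.001, 1.0, 0.0], [0.0, 0.0, -1.0]]
contact_force: [-0.3, 0.9, -1.3]
width: 0.141
time: 4.15
eef_pos: [0.597, 0.2127, 0.1136]
ee_rot: [[-1.0, -0.001, -0.0], [-0.001, 1.0, -0.0], [0.0, -0.0, -1.0]]
contact_force: [0.5, 0.5, -2.1]
width: 0.138
```

View pics/t2.png

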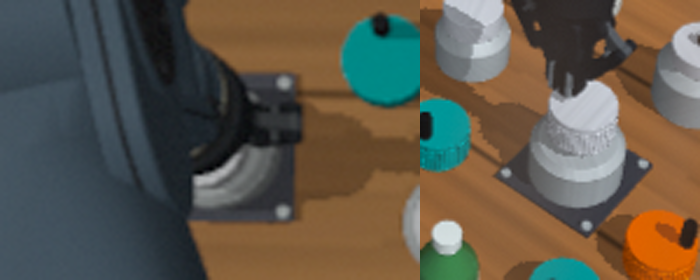

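The scene half shows the knob, still in the fingers, carried to the far side of the cap (about (572,88)). Forces are small. I'll keep cranking to 2.5 turns.

```bash
python3 -m jog '[[[0,0,0,-0.21,0.042,-0.013,0],[0,0,0,-0.389,0.161,-0.025,0],[0,0,0,-0.508,0.34,-0.037,0],[0,0,0,-0.55,0.55,-0.05,0],[0,0,0,-0.508,0.76,-0.062,0],[0,0,0,-0.389,0.939,-0.075,0],[0,0,0,-0.21,1.058,-0.087,0],[0,0,0,0,1.1,-0.1,0]]]'; python3 -m jog '[[[0,0,0,0.21,-0.042,-0.013,0],[0,0,0,0.389,-0.161,-0.025,0],[0,0,0,0.508,-0.34,-0.037,0],[0,0,0,0.55,-0.55,-0.05,0],[0,0,0,0.508,-0.76,-0.062,0],[0,0,0,0.389,-0.939,-0.075,0],[0,0,0,0.21,-1.058,-0.087,0],[0,0,0,0,-1.1,-0.1,0]]]'
```

```text
time: 5.25
eef_pos: [0.5961, 0.257, 0.1178]
ee_rot: [[-1.0, -0.002, -0.0], [-0.002, 1.0, -0.0], [0.0, -0.0, -1.0]]
contact_force: [-0.1, -0.5, -1.6]
width: 0.14
time: 6.25
eef_pos: [0.5977, 0.2122, 0.1217]
ee_rot: [[-1.0, -0.001, 0.0], [-0.001, 1.0, 0.0], [-0.0, 0.0, -1.0]]
contact_force: [0.1, 0.7, -1.0]
width: 0.138
```

```bash
python3 -m jog '[[[0,0,0,-0.21,0.042,-0.013,0],[0,0,0,-0.389,0.161,-0.025,0],[0,0,0,-0.508,0.34,-0.037,0],[0,0,0,-0.55,0.55,-0.05,0],[0,0,0,-0.508,0.76,-0.062,0],[0,0,0,-0.389,0.939,-0.075,0],[0,0,0,-0.21,1.058,-0.087,0],[0,0,0,0,1.1,-0.1,0]]]'
```

```text
time: 7.25
eef_pos: [0.5961, 0.257, 0.1258]
ee_rot: [[-1.0, -0.002, -0.0], [-0.002, 1.0, -0.0], [0.0, -0.0, -1.0]]
contact_force: [-0.2, -0.1, -1.1]
width: 0.137
```

```bash
python3 -m jog '[[[0,0,0,0.21,-0.042,0,0],[0,0,0,0.389,-0.161,0,0],[0,0,0,0.508,-0.34,0,0],[0,0,0,0.55,-0.55,0,0],[0,0,0,0.508,-0.76,0,0],[0,0,0,0.389,-0.939,0,0],[0,0,0,0.21,-1.058,0,0],[0,0,0,0,-1.1,0,0]]]'; python3 -m jog '[[[0,0,0,0,0,-0.15,0],[0,0,0,0,0,-0.3,0],[0,0,0,0,0,-0.45,0],[0,0,0,0,0,-0.6,0],[0,0,0,0,0,-0.75,0],[0,0,0,0,0,-0.9,0],[0,0,0,0,0,-1,0],[0,0,0,0,0,-1,0]]]'; python3 - <<'E'
from h import *
q,e=eyes.capture("scene");w,_=eyes.capture("wrist")
cv2.imwrite("pics/t3.png",np.hstack([cv2.resize(q[150:310,290:450],(300,300),interpolation=2),cv2.resize(w,(480,300))])[:,:,::-1])
E
```

```text
time: 8.25
eef_pos: [0.5955, 0.2142, 0.1264]
ee_rot: [[-1.0, -0.002, -0.003], [-0.002, 1.0, 0.004], [0.003, 0.004, -1.0]]
contact_force: [-2.9, 4.0, 3.4]
width: 0.14
time: 9.25
eef_pos: [0.5973, 0.2127, 0.1663]
ee_rot: [[-1.0, -0.001, 0.001], [-0.001, 1.0, 0.0], [-0.001, 0.0, -1.0]]
contact_force: [-0.5, 0.4, -1.5]
width: 0.139
```

View pics/t3.png

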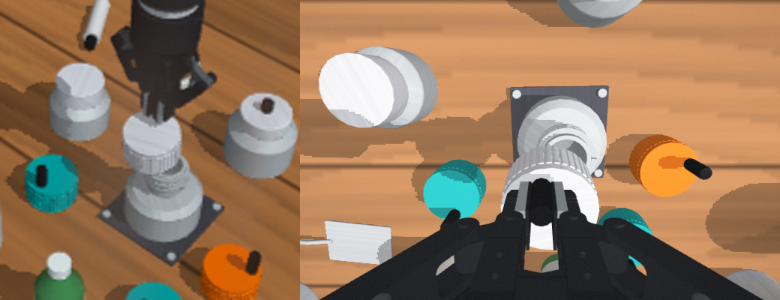

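The cap is off and hanging level, and the bare thread shows at scene-crop (165,180). Next I'll raise it and carry it to the tile.

```bash
python3 -m jog '[[[0,0,0,0,-0.2,-0.5,0],[0,0,0,0,-0.6,-1,0],[0,0,0,0,-1.3,-1,0],[0,0,0,0.1,-2.1,-1,0],[0,0,0,0.1,-3,-1,0],[0,0,0,0.2,-4,-1,0],[0,0,0,0.2,-5,-1,0],[0,0,0,0.2,-6,-1,0]]]'; python3 -m jog '[[[0,0,0,0,-1,0,0],[0,0,0,0,-2,0,0],[0,0,0,0.1,-3,0,0],[0,0,0,0.13,-4,0,0],[0,0,0,0.13,-5,0,0],[0,0,0,0.13,-5.8,0,0],[0,0,0,0.13,-6.2,0,0],[0,0,0,0.13,-6.39,0,0]]]';python3 -m jog '[[[0,0,0,0,0,0,0],[0,0,0,0,0,0,0]]]'; python3 - <<'E'
from h import *
m=eyes.camera_model("wrist");w,d=eyes.capture("wrist");mq=eyes.camera_model("scene");q,e=eyes.capture("scene")
cv2.imwrite("pics/t4.png",np.hstack([cv2.resize(q[90:250,160:320],(300,300),interpolation=2),cv2.resize(w,(480,300))])[:,:,::-1])
np.savez("w4.npz",p=w,d=d,**m)
p=q.astype(int);roi=np.zeros(e.shape,bool);roi[140:200,195:285]=1
P=pts(mq,e,(p.min(2)>120)&roi);Q=P[(P[:,2]<.02)];print("tile scene",len(Q),cv2.minAreaRect(Q[:,:2].astype(np.float32)),np.median(Q[:,2]))
P=pts(mq,e,roi|True);c=(np.abs(P[:,0]-.584)<.06)&(np.abs(P[:,1]+.261)<.06)&(P[:,2]>.1)&(P[:,2]<.21)
print("cap lowest",np.percentile(P[c][:,2],[0,1,5]))
E
```

```text
time: 10.35
eef_pos: [0.5891, -0.0295, 0.2067]
ee_rot: [[-1.0, -0.001, 0.001], [-0.001, 1.0, -0.001], [-0.001, -0.001, -1.0]]
contact_force: [0.6, -0.8, -1.3]
width: 0.144
time: 11.35
eef_pos: [0.5841, -0.2838, 0.206]
ee_rot: [[-1.0, -0.0, 0.0], [-0.0, 1.0, 0.0], [-0.0, 0.0, -1.0]]
contact_force: [0.4, 0.6, -1.3]
width: 0.142
time: 11.6
eef_pos: [0.5845, -0.2818, 0.2059]
ee_rot: [[-1.0, -0.002, 0.0], [-0.002, 1.0, 0.001], [-0.0, 0.001, -1.0]]
contact_force: [-0.4, 0.6, -1.7]
width: 0.14
tile scene 1872 ((0.5809565186500549, -0.32002127170562744), (0.2813277244567871, 0.1523292362689972), 86.4839859008789) 0.007740187408094623
cap lowest [0.15422669 0.15706875 0.16193212]
```

View pics/t4.png

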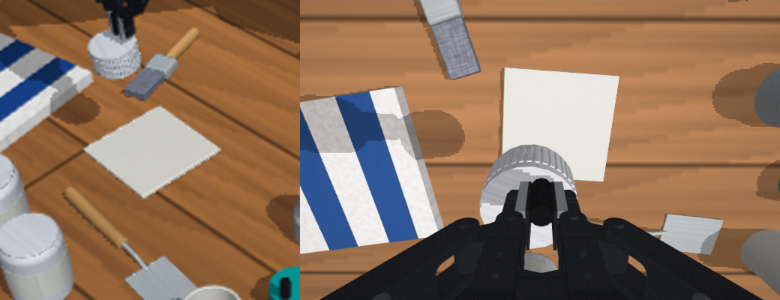

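The cap hangs level near the tile. The wrist half shows tile corners at (504,68), (618,76) and (605,181). I'll cross-check the tile centre from that diagonal and go down part way.

```bash
python3 - <<'E'
from h import *
W=np.load("w4.npz")
a,b,c=[plane(W,(u-300)/.75,v/.75,.008)[:2] for u,v in((504,68),(618,76),(605,181))]
print(a,b,c,np.linalg.norm(a-b),np.linalg.norm(b-c),"centre",(a+c)/2)
E
python3 -m jog '[[[0,0,0,0,-0.02,0.5,0],[0,0,0,0,-0.03,1.1,0],[0,0,0,0,-0.03,1.7,0],[0,0,0,0,-0.03,2.3,0],[0,0,0,0,-0.03,2.8,0],[0,0,0,0,-0.03,3.2,0],[0,0,0,0,-0.03,3.5,0],[0,0,0,0,-0.03,3.5,0]]]'; python3 -m jog '[[[0,0,0,0,0,0,0],[0,0,0,0,0,0,0]]]'
```

```text
[ 0.50452697 -0.32863631] [ 0.51425302 -0.18109076] [ 0.66209735 -0.18710976] 0.14786576763244774 0.1479668088875543 centre [ 0.58331216 -0.25787304]
time: 12.7
eef_pos: [0.5836, -0.2836, 0.0645]
ee_rot: [[-1.0, -0.001, -0.002], [-0.001, 1.0, 0.001], [0.002, 0.001, -1.0]]
contact_force: [0.6, 0.1, -1.3]
width: 0.139
time: 12.95
eef_pos: [0.585, -0.2847, 0.067]
ee_rot: [[-1.0, -0.001, 0.002], [-0.001, 1.0, -0.001], [-0.002, -0.001, -1.0]]
contact_force: [-0.3, 0.0, -2.0]
width: 0.136
```

```bash
python3 -m jog '[[[0,0,0,0,0.03,0.06,0],[0,0,0,0,0.05,0.12,0],[0,0,0,0,0.05,0.17,0],[0,0,0,0,0.05,0.21,0],[0,0,0,0,0.05,0.24,0],[0,0,0,0,0.05,0.26,0],[0,0,0,0,0.05,0.28,0],[0,0,0,0,0.05,0.28,0]]]'; python3 -m jog '[[[0,0,0,0,0,0.02,0],[0,0,0,0,0,0.03,0],[0,0,0,0,0,0.03,0]]]'
```

```text
time: 13.95
eef_pos: [0.5844, -0.283, 0.0573]
ee_rot: [[-1.0, -0.001, 0.001], [-0.001, 1.0, -0.002], [-0.001, -0.002, -1.0]]
contact_force: [-4.3, 1.6, 9.4]
width: 0.141
time: 14.32
eef_pos: [0.5844, -0.2832, 0.0571]
ee_rot: [[-1.0, -0.001, 0.001], [-0.001, 1.0, -0.003], [-0.001, -0.003, -1.0]]
contact_force: [-6.9, 1.2, 11.3]
width: 0.144
```

The cap has touched, a little over the expected height. I'll relieve the press by about 2 mm and look before opening.

```bash
python3 -m jog '[[[0,0,0,0,0,-0.04,0],[0,0,0,0,0,-0.05,0],[0,0,0,0,0,-0.05,0]]]'; python3 - <<'E'
from h import *
w,_=eyes.capture("wrist");q,e=eyes.capture("scene")
cv2.imwrite("pics/t5.png",np.hstack([cv2.resize(q[115:215,190:290],(300,300),interpolation=2),cv2.resize(w,(480,300))])[:,:,::-1])
E
```

```text
time: 14.7
eef_pos: [0.5847, -0.283, 0.0575]
ee_rot: [[-1.0, -0.001, 0.002], [-0.001, 1.0, -0.002], [-0.002, -0.002, -1.0]]
contact_force: [-3.4, 1.6, 5.5]
width: 0.137
```

View pics/t5.png

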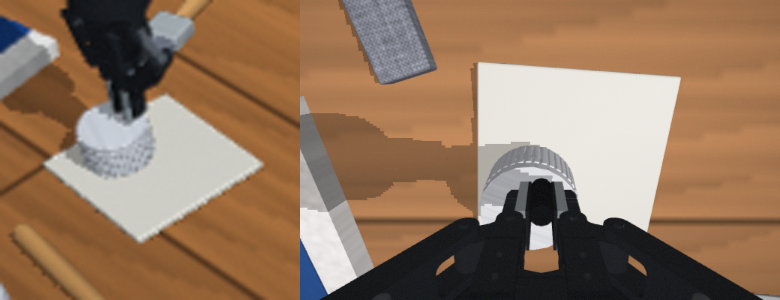

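The cap is on the tile but off towards the left corner: scene crop (116,140), with the tile middle at about (155,168). It has swivelled about the free-spinning knob. I'll measure its axis and tilt.

```bash
python3 - <<'E'
from h import *
for n in("scene","wrist"):
    m=eyes.camera_model(n);p,d=eyes.capture(n)
    P=pts(m,d,np.ones(d.shape,bool))
    c=(np.abs(P[:,0]-.584)<.08)&(np.abs(P[:,1]+.27)<.08)
    col=p[(d>0)].reshape(-1,3) if 0 else p[np.nonzero(d>0)].astype(int)
    Q=P[c&(col.min(1)>70)&(P[:,2]>.014)&(P[:,2]<.056)]
    print(n,len(Q),cv2.minEnclosingCircle(Q[:,:2].astype(np.float32)),Q[:,2].max(), Q.min(0),Q.max(0))
    T=Q[(Q[:,2]>.041)&(np.hypot(*(Q[:,:2]-Q[:,:2].mean(0)).T)<.1)]
    A=np.c_[T[:,:2]-T[:,:2].mean(0),np.ones(len(T))];f=np.linalg.lstsq(A,T[:,2],rcond=None)[0]
    print(" top",len(T),T.mean(0).round(4),"slope",f.round(4))
E
```

```text
scene 455 ((0.5884020924568176, -0.2732079327106476), 0.05365067720413208) 0.05378222229848728 [ 0.56570788 -0.32318164  0.01400485] [ 0.63717954 -0.22470383  0.05378222]
 top 275 [ 0.6064 -0.2852  0.0474] slope [-0.0626 -0.0118  0.0474]
wrist 7039 ((0.5987058877944946, -0.29011163115501404), 0.03553679212927818) 0.05568652592620063 [ 0.56340895 -0.32366598  0.01429595] [ 0.63353615 -0.25712074  0.05568653]
 top 5280 [ 0.5874 -0.2954  0.0494] slope [-0.03   -0.0317  0.0494]
```

The cap axis is at about (0.600, -0.291), with a tilt of 2–3° from hanging off-centre. I'll lift 10 mm, shift (-17, +31) mm and set it down again.

```bash
python3 -m jog '[[[0,0,0,0,0,-0.15,0],[0,0,0,0,0,-0.3,0],[0,0,0,0.1,0.15,-0.3,0],[0,0,0,0.2,0.4,-0.3,0],[0,0,0,0.32,0.6,-0.3,0],[0,0,0,0.42,0.74,-0.3,0],[0,0,0,0.42,0.78,-0.3,0],[0,0,0,0.42,0.78,-0.3,0]]]'; python3 -m jog '[[[0,0,0,0,0,0.06,0],[0,0,0,0,0,0.12,0],[0,0,0,0,0,0.16,0],[0,0,0,0,0,0.2,0],[0,0,0,0,0,0.24,0],[0,0,0,0,0,0.27,0],[0,0,0,0,0,0.29,0],[0,0,0,0,0,0.29,0]]]'; python3 - <<'E'
from h import *
m=eyes.camera_model("wrist");p,d=eyes.capture("wrist")
P=pts(m,d,np.ones(d.shape,bool));col=p[np.nonzero(d>0)].astype(int)
c=(np.abs(P[:,0]-.584)<.08)&(np.abs(P[:,1]+.26)<.08)
Q=P[c&(col.min(1)>70)&(P[:,2]>.014)&(P[:,2]<.056)]
print(len(Q),cv2.minEnclosingCircle(Q[:,:2].astype(np.float32)),Q.min(0),Q.max(0))
E
```

```text
time: 15.9
eef_pos: [0.5676, -0.251, 0.0674]
ee_rot: [[-1.0, -0.001, 0.0], [-0.001, 1.0, -0.0], [-0.0, -0.0, -1.0]]
contact_force: [-0.0, 0.3, -0.5]
width: 0.139
time: 16.9
eef_pos: [0.5676, -0.2515, 0.0577]
ee_rot: [[-1.0, -0.001, 0.001], [-0.001, 1.0, -0.001], [-0.001, -0.001, -1.0]]
contact_force: [-3.8, 0.5, 6.4]
width: 0.143
6953 ((0.581618070602417, -0.25757360458374023), 0.03539729863405228) [ 0.54633041 -0.2911729   0.01404787] [ 0.6164311  -0.22404352  0.0559276 ]
```

The cap is centred to within 2–3 mm. Releasing.

```bash
python3 -m jog '[[[0,0,0,0,0,-0.03,16],[0,0,0,0,0,-0.04,18],[0,0,0,0,0,-0.04,20],[0,0,0,0,0,-0.04,25],[0,0,0,0,0,-0.04,35],[0,0,0,0,0,-0.04,50],[0,0,0,0,0,-0.04,60],[0,0,0,0,0,-0.04,60]]]' 20; python3 -m jog '[[[0,0,0,0,0,-0.2,60],[0,0,0,0,0,-0.6,60],[0,0,0,0,0,-1.2,60],[0,0,0,0,0,-2,60],[0,0,0,0,0,-3,60],[0,0,0,0,0,-4,60],[0,0,0,0,0,-4,60],[0,0,0,0,0,-4,60]]]'; python3 - <<'E'
from h import *
q,e=eyes.capture("scene")
m=eyes.camera_model("wrist");p,d=eyes.capture("wrist")
P=pts(m,d,np.ones(d.shape,bool));col=p[np.nonzero(d>0)].astype(int)
c=(np.abs(P[:,0]-.584)<.08)&(np.abs(P[:,1]+.26)<.08)
Q=P[c&(col.min(1)>70)&(P[:,2]>.014)&(P[:,2]<.056)]
print(len(Q),cv2.minEnclosingCircle(Q[:,:2].astype(np.float32)))
T=Q[Q[:,2]>.041];A=np.c_[T[:,:2]-T[:,:2].mean(0),np.ones(len(T))];print("slope,height",np.linalg.lstsq(A,T[:,2],rcond=None)[0])
cv2.imwrite("pics/t6.png",np.hstack([cv2.resize(q[110:210,190:290],(300,300),interpolation=2),cv2.resize(p,(480,300))])[:,:,::-1])
E
```

```text
time: 17.95
eef_pos: [0.5675, -0.251, 0.0573]
ee_rot: [[-1.0, -0.001, 0.0], [-0.001, 1.0, -0.0], [-0.0, -0.0, -1.0]]
contact_force: [-0.1, -0.2, -0.4]
width: 0.6
time: 18.95
eef_pos: [0.5677, -0.2512, 0.2182]
ee_rot: [[-1.0, -0.001, 0.001], [-0.001, 1.0, -0.001], [-0.001, -0.001, -1.0]]
contact_force: [-0.2, -0.8, -0.6]
width: 0.598
3647 ((0.5803250074386597, -0.25733569264411926), 0.03403115272521973)
slope,height [0.00493488 0.00011594 0.04695884]
```

View pics/t6.png

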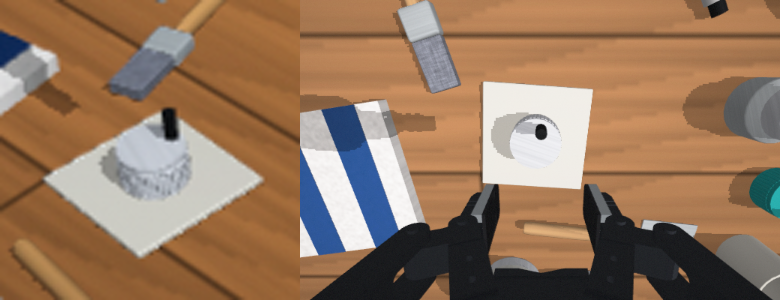

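The cap stands flat, open side down, near the middle of the tile, and the gripper is clear of it. Handing in.

```bash
python3 -c "
from plant import r
print(r.sign_off())"
```

```text
the job is handed in; nothing more can be done
None
```

The pot is open and its cap is standing, open side down, near the middle of the white tile. I handed the job in at about 19 s; no verdict was reported.

- **What I did:** I cranked the cap 2.5 turns anticlockwise by its knob and lifted it clear. The scene view showed the bare thread.
- **Last checks:** The cap axis measured (0.580, -0.257). The tile centre measured (0.584, -0.261) from the top camera and (0.583, -0.258) from the wrist camera, so the cap is about 3–5 mm off the middle. The cap's top is level to 0.3° and at about 47 mm, where 46 mm is expected. The gripper is open about 16 cm above the tile, touching nothing.
- **What went wrong and was mended:** The cap swivelled about its free-spinning knob, so it first touched the tile about 35 mm off centre and tilted 2–3°. I lifted it 10 mm or so, moved it over and set it down again. I pressed it down with up to about 13 N the first time and 7 N the second, and the other forces I read were lower.

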